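# Nest a flipped heat-sink channel into the transit tray

## Robot

A 7-joint arm with a two-finger parallel gripper is mounted at the origin on the work surface. World frame = base frame: x ahead of the robot, y to its left, z up, the work surface at z = 0. Lengths are in m, angles in rad, forces in N, time in s.
With the tool pointing down it reaches from about 0.425 to 0.925 m from the base axis. Payload 6.8 kg.
Tool frame: the origin (TCP) lies on the mounting face of the last link; the fingertips stand 173 mm ahead of it and the grasp point (between the pads) lies 155 mm ahead of it (robot.tips_ahead is the distance from the TCP to the fingertips, in m); z points along the fingers, x is the direction in which the jaws open and shut, and the axes are right-handed (so a half turn about z gives the same grasp; the last joint's range is limited). The gripper opens to 85 mm and grips with 20 to 120 N. Pads are 22 mm wide; open, the fingers measure 114 mm over their backs; the gripper's body (76 mm by 85 mm) begins 54 mm behind the grasp point. The pads swing forward as they close: fully open they stand 13 mm farther back than shut.
Start: joints at [1.107, 0.477, 0.022, 1.555, -0.011, 1.109, -0.083], TCP at [0.235, -0.633, 0.405] pointing down, gripper open.
Joint ranges: [-2.96, 2.96], [-0.34, 2.1], [-1.41, 1.46], [0.24, 2.44], [-1.37, 4.51], [0.17, 1.92], [-2.96, 2.96]. Speed limits (rad/s): [2.39, 2.39, 3.14, 3.14, 3.14, 3.14, 3.14].

## Interface

Orientations are given as a rotation vector (axis times angle).
In Python, from bench import robot gives the robot as it stands. Calls block until the motion is done:
- robot.movep(position, orientation): joint-space move of the TCP to a pose.
- robot.move_linear(position, speed=0.15, rotation=None, contact_N=None): straight line of the TCP; rotation=None keeps the orientation; speed is the mean speed in m/s. With contact_N (N) it stops when the force on the tool has changed by that much, and returns True; else False.
- robot.set_joints(angles): joint-space move.
- robot.command_gripper(opening): finger opening in m; the grip force is fixed at half the most; returns when the fingers have stopped.
- robot.pause(seconds).
- robot.inverse_kinematics(position, orientation): joint angles nearest the present ones, or None.
- robot.snapshot(name): name is "side" or "top"; returns the picture (400x640x3 uint8, red, green, blue); there is no depth.
- robot.camera_info(name): a dict with "fx", "fy", "cx", "cy" (pixels), "D" ([k1, k2, p1, p2, k3] as OpenCV has them; the pictures are not rectified), "rvec" (rotation vector, rad) and "tvec" (3), from world to camera coordinates, as OpenCV has them. Camera axes: x right, y down, z forward; pixel columns grow to the right and rows downward; lengths in m; the calibration is good to about 2 mm. A picture is of the moment at which its call begins. camera_info takes no time and is no camera call.
A pose or a line that the arm cannot do raises robot.Unreachable and nothing moves.
- robot.sign_off(): hands the job in, once; it reports no verdict.
Readings, each from a call of its own:
- robot.read_time_s(): time.
- robot.read_joint_pos(): joint angles.
- robot.read_joint_velocities(): joint speeds.
- robot.read_joint_torque(): joint torques, N m.
- robot.read_ee_pos(): TCP position.
- robot.read_tcp_rot(): TCP orientation.
- robot.read_ft_force(): force on the tool from outside, world axes, zero at the start.
- robot.read_wrist_torque(): the same for the moment, N m.
- robot.read_finger_gap(): finger opening in m.
Only numpy, scipy, OpenCV 4.12 (cv2) and the standard library are available. Lean on these libraries where they do the work, as an engineer would, in place of code of your own. Each camera call takes 0.05 s, during which the arm holds its last target. There are 200 camera calls.

## Task

Pack the third aluminium heat-sink channel: turn the loose one over so that its open side faces down and nest it between the two that lie open side up in the blue tray, one of its legs in each of their troughs, fully home and with its ends about level with theirs. The two channels must stay seated in the tray; leave everything else on the bench where it is.

Things in the scene. Friction and masses are not known exactly. Their poses are not given: they have to be found in the camera images.
- loose_channel_mid (a point): Middle of the loose aluminium U channel (~100 g) to handle: 90 mm long (x), 44 wide (y), 30 high (z); walls 4 thick, so 36 between the legs, 26 deep. z points from web to leg tips (open side). Starts on the bench open side up, x roughly to the robot's left. Ends alike; stands stably on either end, 90 mm tall, so it can be turned end over end.
- near_channel_mid (a point): Same U channel as the loose one, same axes and mid point. It lies loose in the tray's +y station, open side up, x along the tray's x.
- far_channel_mid (a point): Same U channel as the loose one, same axes and mid point. It lies loose in the tray's -y station, open side up, x along the tray's x.
- tray: Blue tray fixed to the bench, 100 mm (x) by 120.5 mm (y); origin at the centre of its underside, z up, x along the channels, roughly to the robot's left; y towards the robot. Floor 4 mm; end walls to 12 mm, side walls to 18, a middle rib 21.5 wide to 12. Seated channels: centre lines at y = +/-33.5 mm, webs' top at 8, leg tips at 34 mm above the bench.
- tray_nest (a point): Where the loose channel's mid point comes when nested fully home: centred over the tray's rib, 23 mm above the bench; axes as the tray's. Its leg tips are then 8 mm and its web's back 38 mm above the bench. It straddles the seated channels' two inner legs, which measure 31 mm across together (23 mm between them): 2.5 mm play each side.
- solder_spool: Metal solder spool standing upright, 54 mm diameter, 50 mm high; origin under its centre. Bystander.
- flux_jar: Amber jar with a red cap, 44 mm diameter, 55 mm high; origin under its centre. Bystander.
- screwdriver: Yellow-handled screwdriver, 170 mm, lying near the robot; origin under its middle, x along it. Bystander.
- tweezers: Dark steel tweezers lying flat, 130 mm long, 12 mm wide, 8 mm high; origin under their middle, x along them. Bystander.
- multimeter: Yellow multimeter lying flat, 150 x 75 x 34 mm; origin under its centre. Bystander.
- parts_bin: Small open blue bin, 100 x 75 x 40 mm; origin under its centre. Bystander.
- angle_bracket: Small steel angle bracket, 50 x 30 x 28 mm; origin under its centre. Bystander.
Mind the look-alikes: they are no part of the job. Leave any brown or pink look-alike of the part that bears loose_channel_mid alone.

How it is judged:
By the outcome, as a careful person would: the job done as asked, in the order asked, and still so for the second after the job is handed in, with the robot touching nothing.
It also fails if it takes over 64 s, if anything falls off the work surface, if the arm or the gripper's body presses on something with over 40 N, if the wrist force passes 120 N, or if a joint passes its speed limit or range.

## Working session

There is one attempt and no reset: what is moved stays moved. The work goes in short steps, each a Python script; the robot and the scene stay as the last script left them, time stands still between calls to the robot, and variables do not carry over. Pictures are saved under pics/ and viewed, about 8 in all and at most 12, crops included, and the job is handed in when it is done.

```bash
ls; mkdir -p pics
python3 - <<'E'
from bench import robot
import cv2
for n in ("side","top"):
    im=robot.snapshot(n); cv2.imwrite(f"pics/{n}0.png",im[:,:,::-1]); print(n,robot.camera_info(n))
print(robot.read_time_s(),robot.read_tcp_rot(),robot.tips_ahead)
E
```

```text
pics
side {'fx': 466.2307008454261, 'fy': 466.2307008454261, 'cx': 326.41413565530416, 'cy': 195.7329541570586, 'D': array([-0.0598447,  0.       ,  0.       ,  0.       ,  0.       ]), 'rvec': array([ 2.32771611, -0.18663614,  0.07139705]), 'tvec': array([-0.52964733,  0.11852651,  1.0242637 ])}
top {'fx': 377.0623056326377, 'fy': 377.0623056326377, 'cx': 319.4678883268032, 'cy': 198.68512684466288, 'D': array([-0.04773771,  0.        ,  0.        ,  0.        ,  0.        ]), 'rvec': array([ 2.15133462, -2.20009252,  0.04978269]), 'tvec': array([0.04363433, 0.55603341, 0.98804297])}
0.1 [-2.57880395e+00  1.79279469e+00  2.24568169e-03] 0.1734
```

View pics/top0.png

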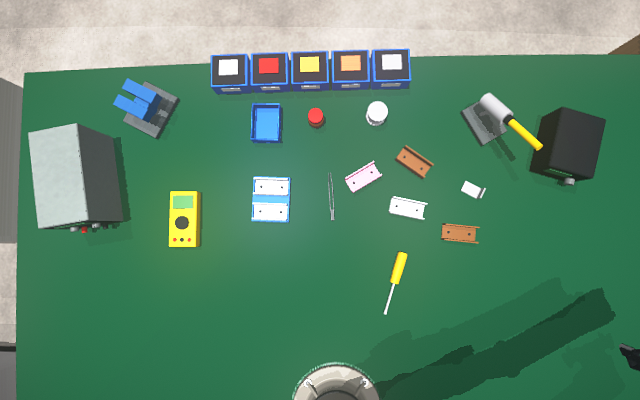

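View pics/side0.png

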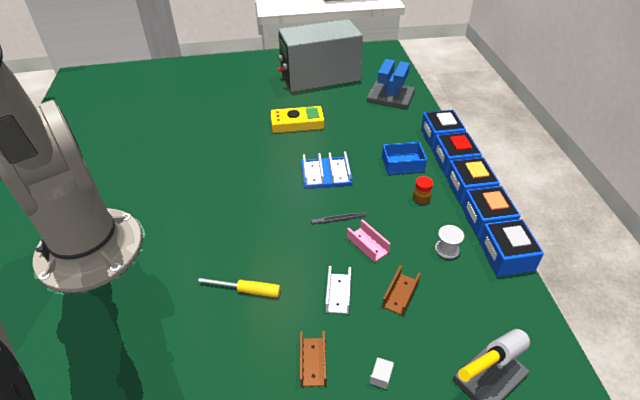

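Candidates for the loose channel in the top view are aluminium/white (408,208), brown (413,162), brown (460,233) and pink (363,176). Only the white one is bare aluminium. The small white piece at (473,190) is the bracket. I'll confirm this in an enlarged crop of both views.

```bash
cat > h.py <<'E'
import numpy as np, cv2
from scipy.spatial.transform import Rotation as R
from bench import robot
def ray(n,uv):
    c=robot.camera_info(n); K=np.array([[c['fx'],0,c['cx']],[0,c['fy'],c['cy']],[0,0,1]])
    p=cv2.undistortPoints(np.array(uv,float).reshape(-1,1,2),K,c['D'])[:,0]
    Rm=cv2.Rodrigues(c['rvec'])[0]; o=-Rm.T@c['tvec']
    return o,np.c_[p,np.ones(len(p))]@Rm
def onz(n,uv,z):
    o,d=ray(n,uv); return o+d*((z-o[2])/d[:,2])[:,None]
def proj(n,P):
    c=robot.camera_info(n); K=np.array([[c['fx'],0,c['cx']],[0,c['fy'],c['cy']],[0,0,1]])
    return cv2.projectPoints(np.array(P,float).reshape(-1,1,3),c['rvec'],c['tvec'],K,c['D'])[0][:,0]
E
python3 - <<'E'
from h import *
t=cv2.imread('pics/top0.png'); s=cv2.imread('pics/side0.png')
z=lambda im,x,y,w,h,k:cv2.resize(im[y:y+h,x:x+w],None,fx=k,fy=k,interpolation=cv2.INTER_NEAREST)
a=z(t,245,170,50,60,5); b=z(t,380,190,60,40,5); c=z(s,295,145,65,50,5); d=z(s,315,260,50,60,5)
o=np.zeros((600,630,3),np.uint8)
for im,x,y in((a,0,0),(b,260,0),(c,260,210),(d,0,300)): o[y:y+im.shape[0],x:x+im.shape[1]]=im[:600-y,:630-x]
cv2.imwrite('pics/crop.png',o)
def white(im): 
    h=cv2.cvtColor(im,cv2.COLOR_BGR2HSV); return ((h[...,1]<70)&(h[...,2]>110)).astype(np.uint8)
m=white(t); 
cs,_=cv2.findContours(m,0,2)
for q in cs:
    r=cv2.minAreaRect(q); 
    if 200<cv2.contourArea(q)<2000: print('w',np.round(r[0]),np.round(r[1]),r[2],cv2.contourArea(q))
hs=cv2.cvtColor(t,cv2.COLOR_BGR2HSV)
for nm,uv in dict(loose=(408,208),tray=(271,200),pink=(363,176),brn1=(413,162),brn2=(460,233),tweez=(332,196),scr=(396,283),meter=(184,219),bracket=(473,190),jar=(316,117),spool=(377,113),bin=(266,122)).items():
    print(nm,onz('top',[uv],0.015)[0].round(3))
# loose: rect corners at z=.03
q=[c for c in cs if cv2.pointPolygonTest(c,(408,208),False)>=0]
for c in q:
    r=cv2.minAreaRect(c); bx=cv2.boxPoints(r); print(bx.round(1).tolist()); print(onz('top',bx,.03).round(4))
E
```

```text
w [336. 380.] [37. 85.] 90.0 1542.0
w [  8. 364.] [24. 15.] 90.0 246.5
w [269. 211.] [35. 17.] 2.2025980949401855 533.5
w [407. 208.] [37. 18.] 11.309932708740234 582.5
w [473. 189.] [22. 13.] 26.56505012512207 212.0
w [270. 186.] [35. 17.] 2.045408248901367 533.5
w [363. 176.] [18. 36.] 59.036251068115234 561.0
w [141. 124.] [37. 11.] 26.56505012512207 343.0
w [376. 113.] [24. 22.] 90.0 412.0
w [490. 116.] [43. 42.] 57.9946174621582 911.0
w [228.  67.] [16. 19.] 90.0 283.0
w [392.  62.] [15. 21.] 90.0 295.0
loose [ 0.527 -0.205  0.015]
tray [0.557 0.162 0.015]
pink [ 0.616 -0.087  0.015]
brn1 [ 0.65  -0.223  0.015]
brn2 [ 0.457 -0.341  0.015]
tweez [ 0.564 -0.003  0.015]
scr [ 0.329 -0.166  0.015]
meter [0.51  0.4   0.015]
bracket [ 0.571 -0.381  0.015]
jar [0.781 0.036 0.015]
spool [ 0.788 -0.131  0.015]
bin [0.771 0.173 0.015]
[[387.5, 212.6999969482422], [391.0, 195.1999969482422], [427.29998779296875, 202.5], [423.79998779296875, 220.0]]
[[ 0.5151 -0.1471  0.03  ]
 [ 0.561  -0.1579  0.03  ]
 [ 0.5396 -0.253   0.03  ]
 [ 0.4938 -0.2419  0.03  ]]
```

View pics/crop.png

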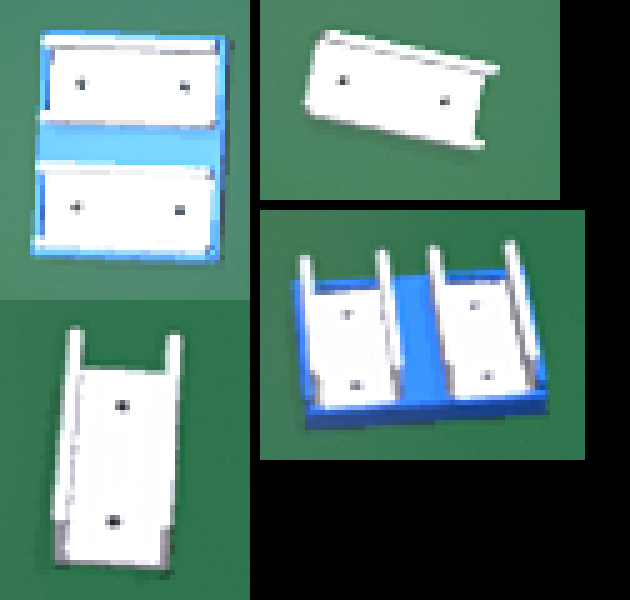

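The crop confirms it: the bare aluminium channel at top (408,208) / side (339,290) lies open side up. The two tray channels sit at top (270,187) and (269,211). Each web shows two dark holes. I'll use those holes in both views for positions.

```bash
cat >> h.py <<'E'
def holes(n,im,box):
    x,y,w,h=box; g=cv2.cvtColor(im,cv2.COLOR_BGR2GRAY)[y:y+h,x:x+w].astype(np.float32)
    bh=cv2.morphologyEx(g,cv2.MORPH_BLACKHAT,np.ones((5,5)))
    out=[]
    for _ in range(2):
        i=np.unravel_index(np.argmax(bh),bh.shape); r0,c0=max(i[0]-2,0),max(i[1]-2,0)
        W=bh[r0:i[0]+3,c0:i[1]+3].copy(); yy,xx=np.mgrid[r0:r0+W.shape[0],c0:c0+W.shape[1]]
        out.append((x+(W*xx).sum()/W.sum(),y+(W*yy).sum()/W.sum())); bh[r0:i[0]+3,c0:i[1]+3]=0
    return np.array(sorted(out))
E
python3 - <<'E'
from h import *
t=cv2.imread('pics/top0.png'); s=cv2.imread('pics/side0.png')
B={'loose':((390,201,32,14),(326,268,24,42),.004),'near':((257,206,29,10),(308,163,12,20),.008),'far':((257,181,29,12),(332,161,14,20),.008)}
for k,(bt,bs,z) in B.items():
    for n,im,b in(('top',t,bt),('side',s,bs)):
        h=holes(n,im,b); P=onz(n,h,z); d=P[1]-P[0]
        print(k,n,h.round(1).tolist(),P.mean(0).round(4),'sep',np.linalg.norm(d).round(4),'ang',np.degrees(np.arctan2(d[1],d[0])).round(1)%180)
# tray outline (blue)
for n,im,pt in(('top',t,(271,200)),('side',s,(327,170))):
    h=cv2.cvtColor(im,cv2.COLOR_BGR2HSV); m=((h[...,0]>95)&(h[...,0]<125)&(h[...,1]>100)).astype(np.uint8)
    cs,_=cv2.findContours(m,0,2); c=min(cs,key=lambda c:np.linalg.norm(c.mean((0,1))-pt) if len(c)>10 else 1e9)
    r=cv2.minAreaRect(c); print(n,r)
    if n=='top': P=onz(n,cv2.boxPoints(r),.012); print(P.round(4), P.mean(0))
E
```

```text
loose top [[396.1, 205.7], [416.5, 209.8]] [ 0.528  -0.2025  0.004 ] sep 0.0559 ang 77.1
loose side [[337.3, 303.8], [339.0, 280.7]] [ 0.5282 -0.2017  0.004 ] sep 0.0557 ang 76.4
near top [[259.8, 210.9], [280.5, 211.6]] [0.5266 0.1656 0.008 ] sep 0.0562 ang 86.7
near side [[311.9, 165.4], [313.7, 179.6]] [0.5274 0.166  0.008 ] sep 0.0561 ang 86.9
far top [[260.8, 186.3], [281.5, 186.9]] [0.5936 0.1622 0.008 ] sep 0.0567 ang 87.0
far side [[332.3, 177.3], [332.4, 180.0]] [0.5728 0.1339 0.008 ] sep 0.0104 ang 81.2
top ((270.6350402832031, 199.02886962890625), (37.41591262817383, 45.68010711669922), 2.6025619506835938)
[[0.5014 0.2175 0.012 ]
 [0.6251 0.2107 0.012 ]
 [0.6179 0.1089 0.012 ]
 [0.4947 0.1165 0.012 ]] [0.55976524 0.16339503 0.012     ]
side ((326.603515625, 172.56983947753906), (29.662946701049805, 50.18730926513672), 87.1375961303711)
```

```bash
cat >> h.py <<'E'
LOOSE=np.array([.528,-.202]); LA=np.radians(76.8); TRAY=np.array([.5601,.1639]); TA=np.radians(86.9)
def pose(g,yaw,beta,sx=1,L=.155):
    """g grasp point; a=(cos yaw,sin yaw); tool body tilted beta deg from vertical toward -a; jaws across a"""
    b=np.radians(beta); a=np.array([np.cos(yaw),np.sin(yaw),0]); zt=-np.array([0,0,np.cos(b)])+a*np.sin(b)
    x=sx*np.array([-np.sin(yaw),np.cos(yaw),0]); M=np.c_[x,np.cross(zt,x),zt]
    return np.asarray(g)-L*zt, R.from_matrix(M).as_rotvec()
E
python3 - <<'E'
from h import *
P0=np.r_[LOOSE,.07]
for loc in ([.528,-.202],[.45,-.03],[.6,-.2]):
  for yd in range(0,360,30):
    yaw=LA+np.radians(yd); row=[]
    for sx in(1,-1):
        s=''
        for b in(75,60,45,30,15,0,-15,-30,-45,-60,-75):
            s+='1' if robot.inverse_kinematics(*pose(np.r_[loc,.07],yaw,b,sx)) is not None else '.'
        row.append(s)
    print(loc,yd,row)
E
```

```text
[0.528, -0.202] 0 ['11111111111', '11111111111']
[0.528, -0.202] 30 ['11111111111', '11111111111']
[0.528, -0.202] 60 ['.11111111..', '.111111111.']
[0.528, -0.202] 90 ['.1111111...', '.1111111...']
[0.528, -0.202] 120 ['11111111111', '11111111111']
[0.528, -0.202] 150 ['11111111111', '11111111111']
[0.528, -0.202] 180 ['11111111111', '11111111111']
[0.528, -0.202] 210 ['11111111111', '11111111111']
[0.528, -0.202] 240 ['.111111111.', '..11111111.']
[0.528, -0.202] 270 ['...1111111.', '...1111111.']
[0.528, -0.202] 300 ['11111111111', '11111111111']
[0.528, -0.202] 330 ['11111111111', '11111111111']
[0.45, -0.03] 0 ['11111111111', '11111111111']
[0.45, -0.03] 30 ['11111111111', '11111111111']
[0.45, -0.03] 60 ['1111111....', '1111111....']
[0.45, -0.03] 90 ['1111111....', '1111111....']
[0.45, -0.03] 120 ['1111111....', '1111111....']
[0.45, -0.03] 150 ['11111111..1', '11111111..1']
[0.45, -0.03] 180 ['11111111111', '11111111111']
[0.45, -0.03] 210 ['11111111111', '11111111111']
[0.45, -0.03] 240 ['....1111111', '....1111111']
[0.45, -0.03] 270 ['....1111111', '....1111111']
[0.45, -0.03] 300 ['....1111111', '....1111111']
[0.45, -0.03] 330 ['1..11111111', '1..11111111']
[0.6, -0.2] 0 ['11111111111', '11111111111']
[0.6, -0.2] 30 ['11111111111', '11111111111']
[0.6, -0.2] 60 ['..111111111', '..111111111']
[0.6, -0.2] 90 ['..111111111', '..111111111']
[0.6, -0.2] 120 ['.1111111111', '.1111111111']
[0.6, -0.2] 150 ['11111111111', '11111111111']
[0.6, -0.2] 180 ['11111111111', '11111111111']
[0.6, -0.2] 210 ['11111111111', '11111111111']
[0.6, -0.2] 240 ['111111111..', '111111111..']
[0.6, -0.2] 270 ['111111111..', '111111111..']
[0.6, -0.2] 300 ['1111111111.', '1111111111.']
[0.6, -0.2] 330 ['11111111111', '11111111111']
```

Run:
```python
from h import *
for sx in(1,-1):
  for nm,g,y,b in(('g1',np.r_[LOOSE,.1],LA,30),('st',np.r_[LOOSE,.1],LA,-60),('g2',np.r_[LOOSE,.1],LA,60),('fin',np.r_[LOOSE,.1],LA,-30),('tray',np.r_[TRAY,.1],TA,-30)):
    q=robot.inverse_kinematics(*pose(g,y,b,sx)); print(sx,nm,None if q is None else np.round(q,2))
```

```text
1 g1 [ 0.38  0.61  0.18  1.87 -0.74  0.99 -2.32]
1 st [ 0.37  0.93 -0.79  1.87  1.29  1.78  1.84]
1 g2 [ 0.53  0.85  0.22  1.75 -1.03  1.45 -2.  ]
1 fin [ 0.81  0.92 -1.19  1.91  1.25  1.54  2.03]
1 tray [ 0.14  1.02 -1.19  1.69  1.12  1.7   1.74]
-1 g1 [ 0.89  0.65 -0.51  1.83 -0.28  0.86  0.42]
-1 st [-0.11  0.77 -0.12  1.9   1.01  1.35 -1.17]
-1 g2 [ 1.08  0.91 -0.57  1.71 -0.56  1.14  0.75]
-1 fin [ 0.12  0.56 -0.18  1.95  0.76  0.96 -0.82]
-1 tray [-0.11  0.77 -0.72  1.71  0.84  1.39 -1.23]
```

```bash
cat > s1.py <<'E'
from h import *
S=-1
robot.command_gripper(.065)
robot.movep(*pose(np.r_[LOOSE,.11],LA,30,S))
p,_=pose(np.r_[LOOSE,.024],LA,30,S)
c=robot.move_linear(p,speed=.08,contact_N=8); print('contact',c,robot.read_ee_pos()-p,robot.read_time_s())
robot.command_gripper(.03); print('gap',robot.read_finger_gap())
p,_=pose(np.r_[LOOSE,.15],LA,30,S); robot.move_linear(p,speed=.15)
p,r=pose(np.r_[LOOSE,.15],LA,-60,S)
try: robot.move_linear(p,speed=.12,rotation=r)
except robot.Unreachable: print('unreach -> movep'); robot.movep(p,r)
print(robot.read_time_s(),robot.read_finger_gap(),np.round(robot.read_joint_pos(),2),robot.read_ft_force())
a=robot.snapshot('side')[:,:,::-1]; b=robot.snapshot('top')[:,:,::-1]
cv2.imwrite('pics/s1.png',np.vstack([cv2.resize(a[130:380,200:480],(560,500))[:300*2//1],]))
cv2.imwrite('pics/s1top.png',b)
E
python3 s1.py
```

```text
contact False [ 2.95829833e-04 -7.62612071e-05  5.32775503e-04] 3.6167
gap 0.04263731386632147
6.9 0.04289862272527959 [-0.32  0.69  0.16  1.92  0.88  1.26 -1.02] [-0.07810385 -0.54192476 -0.73884734]
```

View pics/s1.png

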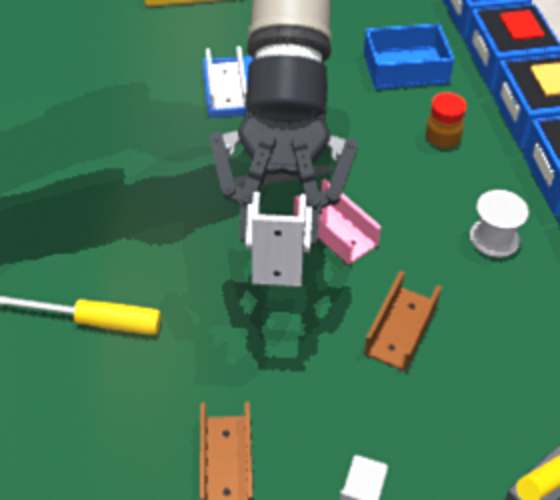

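The part is held upright on end in the side view (about (278,250) in the crop), back facing the camera and legs towards the gripper, with the neighbours untouched. Next I'll stand it, regrip from the back, and turn it again.

```bash
cat > s2.py <<'E'
from h import *
S=-1; a=np.array([np.cos(LA),np.sin(LA),0])
G=np.r_[LOOSE,0]
robot.move_linear(pose(G+[0,0,.054],LA,-60,S)[0],speed=.15)
p,_=pose(G+[0,0,.038],LA,-60,S)
c=robot.move_linear(p,speed=.02,contact_N=4); dz=(robot.read_ee_pos()-p)[2]+.038; print('contact',c,'grasp h',dz)
robot.command_gripper(.065); robot.pause(.2)
robot.move_linear(pose(G+[0,0,dz],LA,-60,S,L=.24)[0],speed=.12)
robot.move_linear(pose(G+[0,0,.25],LA,-60,S,L=.20)[0],speed=.2)
print(robot.read_time_s())
im=robot.snapshot('side')[:,:,::-1]; cv2.imwrite('pics/s2.png',cv2.resize(im[130:380,200:480],(560,500)))
np.save('dz.npy',dz)
E
python3 s2.py
```

```text
contact True grasp h 0.045606233285999005
10.8
```

View pics/s2.png

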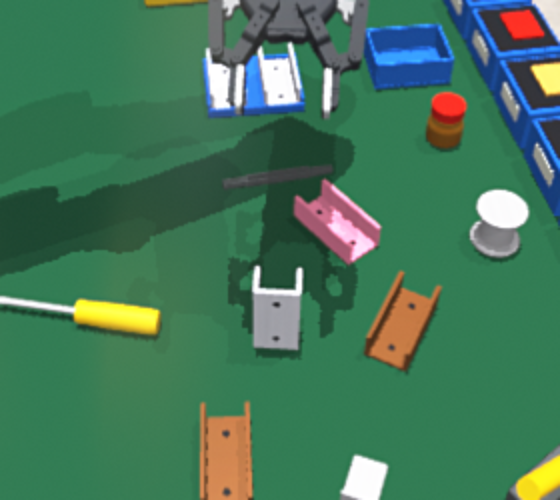

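It stands on its end at about (277,310) in the crop, back towards the camera, and nothing else has moved. Now the regrip from the back.

```bash
cat > s3.py <<'E'
from h import *
S=-1; a=np.array([np.cos(LA),np.sin(LA),0]); T=np.r_[TRAY,0]
G=np.r_[LOOSE,0]-.016*a
robot.movep(*pose(G+[0,0,.24],LA,0,S))
robot.movep(*pose(G+[0,0,.19]-.09*a,LA,60,S))
robot.move_linear(pose(G+[0,0,.045],LA,60,S,L=.25)[0],speed=.15)
p=pose(G+[0,0,.045],LA,60,S)[0]
c=robot.move_linear(p,speed=.06,contact_N=6); print('contact',c,robot.read_ee_pos()-p,robot.read_time_s())
robot.command_gripper(.03); print('gap',robot.read_finger_gap())
robot.move_linear(pose(G+[0,0,.17],LA,60,S)[0],speed=.15)
p,r=pose(G+[0,0,.17],LA,-30,S)
try: robot.move_linear(p,speed=.12,rotation=r)
except robot.Unreachable: print('unreach -> movep'); robot.movep(p,r)
robot.movep(*pose(T+[0,0,.12],TA,-30,S))
print(robot.read_time_s(),robot.read_finger_gap(),np.round(robot.read_joint_pos(),2))
A=robot.snapshot('side')[:,:,::-1]; B=robot.snapshot('top')[:,:,::-1]
cv2.imwrite('pics/s3side.png',A); cv2.imwrite('pics/s3top.png',B)
cv2.imwrite('pics/s3.png',np.hstack([cv2.resize(A[90:240,250:400],(400,400)),cv2.resize(B[130:250,210:330],(400,400))]))
E
python3 s3.py
```

```text
contact False [-6.16185839e-05 -4.19123324e-04  1.41351464e-04] 15.1083
gap 0.043167827401934374
19.825 0.04286661350956337 [-0.94  0.68  0.48  1.77  0.17  1.05 -0.67]
```

View pics/s3.png

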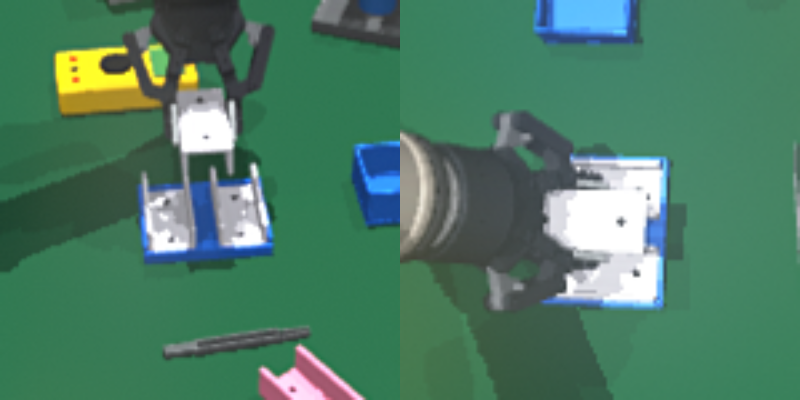

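The part is upside down (web up) over the tray, straddling the rib in both views. I'll compare the visible web hole (top about (276,197), side about (327,141)) with the position expected from the robot pose.

Run:
```python
from h import *
a=np.array([np.cos(TA),np.sin(TA),0]); n=np.array([-a[1],a[0],0]); T=np.r_[TRAY,0]
e=T+[0,0,.128]-.028*a
print('expected px',proj('top',[e])[0].round(1),proj('side',[e])[0].round(1))
for nm,f,box in(('top','s3top',(268,190,16,13)),('side','s3side',(319,134,16,14))):
    im=cv2.imread(f'pics/{f}.png'); x,y,w,h=box
    hh=holes(nm,im,box); print(nm,hh.round(1).tolist())
    for P in onz(nm,hh,.128): d=P-e; print('  da %.4f dn %.4f'%(d@a,d@n))
# right-hand end edge of web back in the top view (bright vs dark) , rows 
im=cv2.cvtColor(cv2.imread('pics/s3top.png'),cv2.COLOR_BGR2GRAY)
print(im[184:210:2,264:292:1])
```

```text
expected px [274.6 195.9] [326.4 140.5]
top [[275.8, 196.1], [283.0, 201.0]]
  da -0.0028 dn 0.0003
  da -0.0206 dn 0.0116
side [[328.0, 146.8], [332.1, 146.7]]
  da -0.0243 dn -0.0013
  da -0.0249 dn -0.0106
[[187 186 184 184 148 149 157 206 209 240 238 237 236 255 255 255 255 255
  255 255 255 255 255 255 210 193  67 110]
 [ 75  75  91 104 108 129 155 154 155 211 208 237 235 247 247 247 232 170
  216 255 255 255 255 255 213 193  67 108]
 [255 255 255 255 255 255 255 255 255 255 255 255 255 255 255 255 255 255
  255 255 172 255 255 255 207 196  68 114]
 [255 255 255 255 255 255 255 255 255 255 255 255 255 255 255 255 255 255
  255 255 252 255 255 255 175 167  76 115]
 [255 255 255 255 255 255 255 255 255 255 255 255 255 255 255 255 255 255
  255 255 201 203 245 251 120 116  81  89]
 [255 255 255 255 255 255 255 255 255 255 255 255 255 255 255 255 255 255
  255 247 188 234 204 152 128 118  81  89]
 [255 255 255 255 255 255 255 255 255 255 255 101  87 174 255 255 255 255
  255 234  89  96 121 121 124 108  82  90]
 [255 255 255 255 255 255 255 255 255 255 255 255 255 255 255 255 255 255
  255 184  99 130 130 131 131 106  83  89]
 [255 255 255 255 255 255 255 255 255 255 255 255 255 255 255 255 255 255
  255 170 103 133 132 132 135 107  88  90]
 [255 255 255 255 255 255 255 255 255 255 255 255 255 255 255 255 255 255
  255 163  90 118 119 121 123  90  89  90]
 [255 255 255 255 255 255 255 255 255 255 255 255 255 255 255 255 255 255
  255 147 161 235 180 124 123  91  84  85]
 [189 185 184 179 183 181 174 163 175 187 227 225 226 226 209 209 222 223
  224 193 224 223 229 173 115  88  83  84]
 [ 84 108  97  93  95 121 163 157 171 227 224 224 223 224 224 225 225 223
  224 255 255 255 255 222 188  73 105 106]]
```

Laterally it agrees to 0.3 mm. Lengthwise it sits about 2.5 mm towards −a, so I'll correct for that and lower under contact guard.

```bash
cat > s4.py <<'E'
from h import *
S=-1; a=np.array([np.cos(TA),np.sin(TA),0]); T=np.r_[TRAY,0]+.0025*a
robot.move_linear(pose(T+[0,0,.068],TA,-30,S)[0],speed=.1)
p=pose(T+[0,0,.028],TA,-30,S)[0]
c=robot.move_linear(p,speed=.02,contact_N=5); d=robot.read_ee_pos()-p
print('contact',c,'grasp z',d[2]+.028,d,robot.read_ft_force(),robot.read_wrist_torque(),robot.read_time_s())
A=robot.snapshot('side')[:,:,::-1]; B=robot.snapshot('top')[:,:,::-1]
cv2.imwrite('pics/s4.png',np.hstack([cv2.resize(A[110:230,260:380],(400,400)),cv2.resize(B[140:260,210:330],(400,400))]))
E
python3 s4.py
```

```text
contact True grasp z 0.03381606310186672 [ 1.04434303e-04 -2.52946930e-05  5.81606310e-03] [-0.77831694  1.25451612  4.74169507] [ 0.40209604  0.09345544 -0.03965353] 22.1167
```

View pics/s4.png

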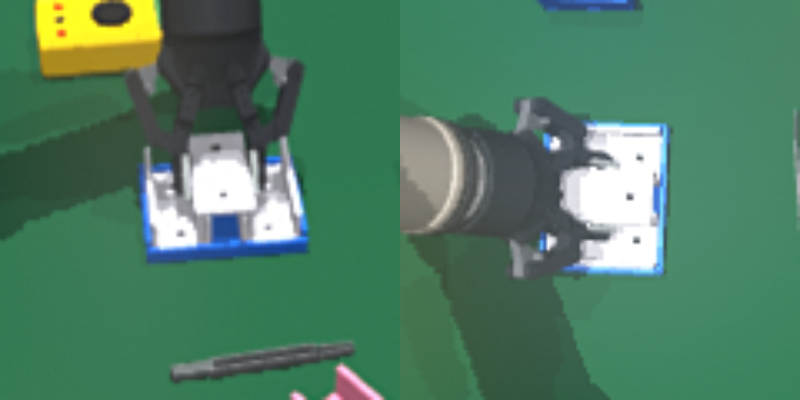

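Contact came with the legs already well inside both troughs (grasp z 34 mm, 30 expected), and nothing is jammed sideways. I'll release with a small opening, back out and look.

```bash
cat > s5.py <<'E'
from h import *
S=-1; a=np.array([np.cos(TA),np.sin(TA),0]); T=np.r_[TRAY,0]+.0025*a
robot.command_gripper(.055); robot.pause(.3); print('gap',robot.read_finger_gap(), robot.read_ft_force())
robot.move_linear(pose(T+[0,0,.034],TA,-30,S,L=.24)[0],speed=.06)
robot.movep(*pose(T+[-.05,.05,.34],TA,-30,S,L=.20))
robot.movep(*pose([.5,-.35,.3],TA,0,S))
A=robot.snapshot('side')[:,:,::-1]; B=robot.snapshot('top')[:,:,::-1]
cv2.imwrite('pics/s5side.png',A); cv2.imwrite('pics/s5top.png',B); print(robot.read_time_s())
cv2.imwrite('pics/s5.png',np.hstack([cv2.resize(A[140:200,290:365],(400,320),interpolation=2),cv2.resize(B[170:230,233:308],(400,320),interpolation=2)]))
E
python3 s5.py
```

```text
gap 0.05519315664112965 [-0.58180268  0.39072442  0.54679739]
27.6833
```

View pics/s5.png

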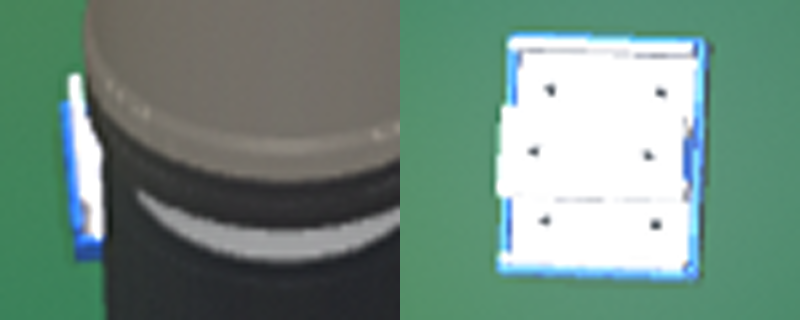

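Run:
```python
from h import *
robot.movep(*pose([.5,-.5,.4],TA,0,-1))
A=robot.snapshot('side')[:,:,::-1]; cv2.imwrite('pics/s6side.png',A)
B=cv2.imread('pics/s5top.png'); a=np.array([np.cos(TA),np.sin(TA),0]); n=np.array([-a[1],a[0],0])
for k,box,z in(('far',(257,182,29,9),.008),('loose',(254,194,30,9),.038),('near',(256,207,29,9),.008)):
    h=holes('top',B,box); P=onz('top',h,z); d=P[1]-P[0]; m=P.mean(0)-np.r_[TRAY,z]
    print(k,h.round(1).tolist(),'a %.4f n %.4f'%(m@a,m@n),np.linalg.norm(d).round(4),np.degrees(np.arctan2(d[1],d[0]))%180)
cv2.imwrite('pics/s6.png',cv2.resize(A[135:200,290:370],(800,600)[:2] if 0 else (720,585),interpolation=cv2.INTER_CUBIC))
print(robot.read_time_s())
```

```text
far [[260.8, 186.3], [281.5, 186.9]] a 0.0001 n -0.0336 0.0567 87.04771853973524
loose [[257.7, 197.8], [279.0, 198.7]] a 0.0014 n 0.0003 0.0566 86.45072477295875
near [[259.8, 210.9], [280.5, 211.6]] a -0.0001 n 0.0335 0.0563 86.67132738462841
28.4833
```

View pics/s6.png

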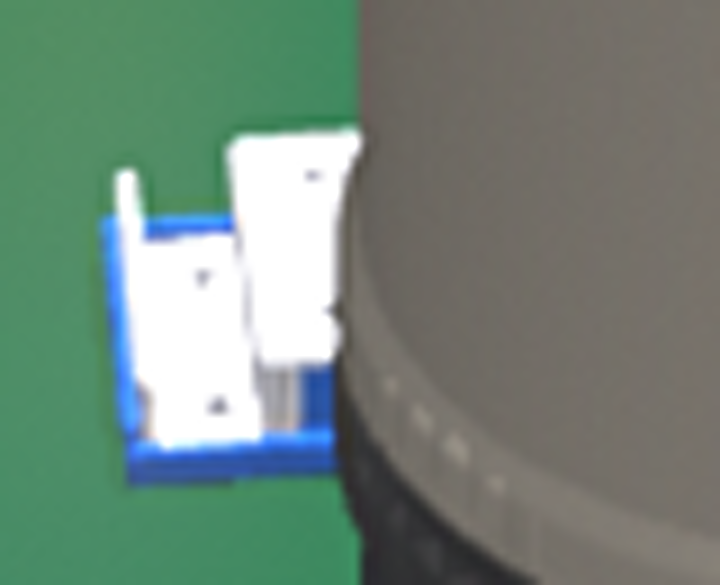

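In plan view the nested channel is within 1.4 mm along and 0.3 mm across, and the seated ones haven't moved. I'll clear the arm from the side view and check the height by triangulating the web holes.

Run:
```python
from h import *
robot.set_joints([1.107, 0.477, 0.022, 1.555, -0.011, 1.109, -0.083])
A=robot.snapshot('side')[:,:,::-1].copy(); cv2.imwrite('pics/s7side.png',A)
B=robot.snapshot('top')[:,:,::-1].copy(); cv2.imwrite('pics/s7top.png',B)
c=onz('top',[[257.7,197.8],[279.0,198.7]],.038)
print('exp side',proj('side',c).round(1).tolist())
H={}
for k,bt,bs,z in(('loose',(254,194,30,9),(320,148,11,28),.038),('near',(256,207,29,9),(308,163,10,20),.008)):
    ht=holes('top',B,bt); hs=holes('side',A,bs); ht=ht[np.argsort(-ht[:,0])]; hs=hs[np.argsort(-hs[:,1])]
    print(k,ht.round(1).tolist(),hs.round(1).tolist())
    o1,d1=ray('top',ht); o2,d2=ray('side',hs)
    for u,v in zip(d1,d2):
        s=np.linalg.lstsq(np.c_[u,-v],o2-o1,rcond=None)[0]; p,q=o1+s[0]*u,o2+s[1]*v
        print('  ',((p+q)/2).round(4),'miss',np.linalg.norm(p-q).round(4))
cv2.imwrite('pics/s7.png',cv2.resize(A[135:200,290:370],(720,585),interpolation=cv2.INTER_CUBIC)); print(robot.read_time_s())
```

```text
exp side [[324.3, 155.2], [326.3, 169.4]]
loose [[279.0, 198.7], [257.7, 197.8]] [[323.0, 148.4], [326.9, 148.4]]
   [0.551  0.1277 0.112 ] miss 0.0037
   [0.5638 0.1884 0.0632] miss 0.0081
near [[280.5, 211.6], [259.8, 210.9]] [[313.8, 179.6], [312.0, 165.3]]
   [0.5255 0.1374 0.0086] miss 0.001
   [0.5287 0.1936 0.0084] miss 0.0008
29.8417
```

View pics/s7.png

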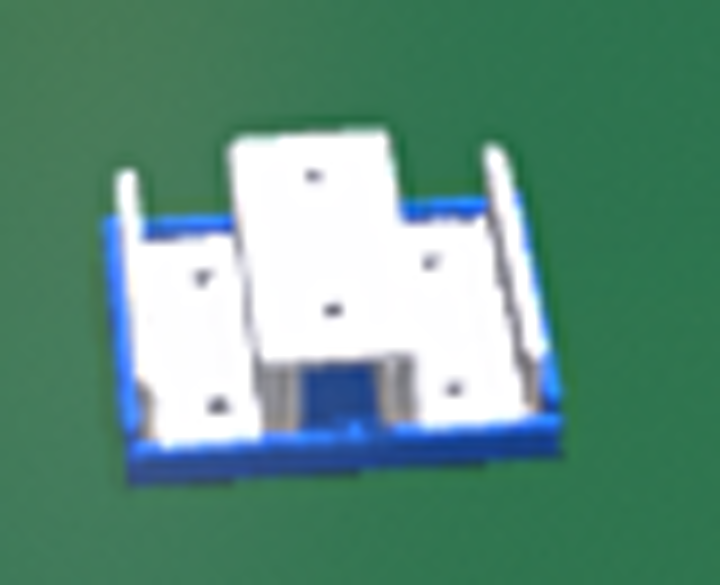

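Run:
```python
from h import *
A=cv2.imread('pics/s7side.png');B=cv2.imread('pics/s7top.png')
for k,bt,b1,b2 in(('loose',(254,194,30,9),(321,151,8,7),(323,166,8,7)),('far',(257,182,29,9),(334,161,8,7),(336,174,9,7)),('near',(256,207,29,9),(308,162,8,7),(310,176,8,7))):
    ht=holes('top',B,bt); 
    hs=[]
    for x,y,w,h in(b1,b2):
        g=255-cv2.cvtColor(A,cv2.COLOR_BGR2GRAY)[y:y+h,x:x+w].astype(float); g-=np.median(g); g[g<15]=0
        yy,xx=np.mgrid[y:y+h,x:x+w]; hs.append(((g*xx).sum()/g.sum(),(g*yy).sum()/g.sum()))
    o1,d1=ray('top',ht); o2,d2=ray('side',hs); print(k,np.round(hs,1).tolist())
    for u,v in zip(d1,d2):
        s=np.linalg.lstsq(np.c_[u,-v],o2-o1,rcond=None)[0]; p,q=o1+s[0]*u,o2+s[1]*v
        print('  ',((p+q)/2).round(4),'miss',np.linalg.norm(p-q).round(4))
```

```text
loose [[324.4, 154.2], [326.5, 169.0]]
   [0.5616 0.1928 0.0418] miss 0.0006
   [0.5583 0.1369 0.0395] miss 0.0005
far [[337.4, 163.6], [338.2, 177.6]]
   [0.5954 0.1905 0.0077] miss 0.0005
   [0.5899 0.1339 0.0091] miss 0.0042
near [[312.0, 165.4], [313.8, 179.6]]
   [0.5286 0.1936 0.0083] miss 0.0007
   [0.5255 0.1375 0.0085] miss 0.001
```

The web holes triangulate to 41.8 mm (left) and 39.5 mm (right), where the seated webs read about 8.4 for 8. The left end is therefore about 3–4 mm high. Its leg tips are most likely resting on the tray's 12 mm end wall, because the part is 1–2 mm too far along +a. I'll regrip vertically, shift it −2 mm along a, release, then probe the web height at both ends with the closed fingers.

```bash
cat > s8.py <<'E'
from h import *
S=-1; a=np.array([np.cos(TA),np.sin(TA),0]); T=np.r_[TRAY,0]
mv=lambda g,v,**k: robot.move_linear(pose(g,TA,0,S)[0],speed=v,**k)
robot.command_gripper(.055)
robot.movep(*pose(T+[0,0,.12],TA,0,S))
print('c',mv(T+[0,0,.032],.06,contact_N=6),robot.read_ee_pos()[2]-.155)
robot.command_gripper(.03); print('gap',robot.read_finger_gap())
mv(T+[0,0,.036],.03); mv(T+[0,0,.036]-.002*a,.01)
print('c',mv(T+[0,0,.029]-.002*a,.015,contact_N=5),robot.read_ee_pos()[2]-.155)
robot.command_gripper(.055); robot.pause(.2)
mv(T+[0,0,.08],.1)
robot.command_gripper(0.); 
for k in(.03,-.03):
    mv(T+[0,0,.075]+k*a,.12); mv(T+[0,0,.064]+k*a,.1)
    c=mv(T+[0,0,.048]+k*a,.015,contact_N=5); print('probe',k,c,'tip z',robot.read_ee_pos()[2]-robot.tips_ahead)
    mv(T+[0,0,.075]+k*a,.12)
mv(T+[0,0,.14],.2)
robot.set_joints([1.107, 0.477, 0.022, 1.555, -0.011, 1.109, -0.083])
A=robot.snapshot('side')[:,:,::-1].copy(); B=robot.snapshot('top')[:,:,::-1].copy()
cv2.imwrite('pics/s8side.png',A); cv2.imwrite('pics/s8top.png',B); print(robot.read_time_s())
E
python3 s8.py
cat > chk.py <<'E'
from h import *
import sys
A=cv2.imread(sys.argv[1]+'side.png');B=cv2.imread(sys.argv[1]+'top.png'); a=np.array([np.cos(TA),np.sin(TA),0]); n=np.array([-a[1],a[0],0])
for k,bt,b1,b2 in(('loose',(254,194,30,9),(321,151,8,8),(323,166,8,8)),('far',(257,182,29,9),(334,161,8,7),(336,175,8,7)),('near',(256,207,29,9),(308,162,8,7),(310,176,8,7))):
    ht=holes('top',B,bt); hs=[]
    for x,y,w,h in(b1,b2):
        g=255-cv2.cvtColor(A,cv2.COLOR_BGR2GRAY)[y:y+h,x:x+w].astype(float); g-=np.median(g); g[g<15]=0
        yy,xx=np.mgrid[y:y+h,x:x+w]; hs.append(((g*xx).sum()/g.sum(),(g*yy).sum()/g.sum()))
    o1,d1=ray('top',ht); o2,d2=ray('side',hs); M=[]
    for u,v in zip(d1,d2):
        s=np.linalg.lstsq(np.c_[u,-v],o2-o1,rcond=None)[0]; M.append((o1+s[0]*u+o2+s[1]*v)/2)
    m=np.mean(M,0)-np.r_[TRAY,0]; print(k,np.round(ht,1).tolist(),np.round(hs,1).tolist(),'z',M[0][2].round(4),M[1][2].round(4),'a %.4f n %.4f'%(m@a,m@n))
cv2.imwrite('pics/fin.png',np.hstack([cv2.resize(A[135:200,290:370],(400,325),interpolation=2),cv2.resize(B[170:230,233:308],(400,325),interpolation=2)]))
E
python3 chk.py pics/s8
```

```text
c False 0.03237503760573621
gap 0.042964980800838264
c True 0.032261149425434066
probe 0.03 True tip z 0.03816106435852251
probe -0.03 True tip z 0.03814111984390442
44.7083
loose [[258.5, 198.1], [279.5, 198.6]] [[323.9, 152.5], [326.8, 169.7]] z 0.0502 0.038 a -0.0014 n 0.0007
far [[260.8, 186.3], [281.5, 186.9]] [[337.4, 163.6], [337.9, 177.8]] z 0.0078 0.0088 a 0.0001 n -0.0324
near [[259.8, 210.9], [280.5, 211.6]] [[312.0, 165.4], [313.8, 179.6]] z 0.0083 0.0085 a -0.0001 n 0.0331
```

View pics/fin.png

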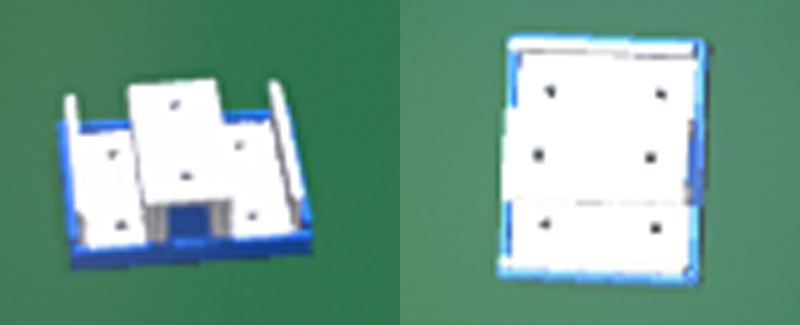

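Both probes read 38.1 mm, so it is fully home and level. The vision reading of 50 mm for the left hole is an artefact: the mask window caught the web edge, while the hole itself is visible at side ≈(325,156), where expected. Last, a bystander check against the first picture, then I'll hand it in.

Run:
```python
from h import *
a=np.array([np.cos(TA),np.sin(TA),0]); n=np.array([-a[1],a[0],0])
m=onz('top',[[258.5,198.1],[279.5,198.6]],.038).mean(0)-np.r_[TRAY,.038]; print('a %.4f n %.4f'%(m@a,m@n))
d=cv2.absdiff(cv2.imread('pics/top0.png'),cv2.imread('pics/s8top.png')).max(2)
cs,_=cv2.findContours((d>40).astype(np.uint8),0,2); print([cv2.boundingRect(c) for c in cs if cv2.contourArea(c)>6])
robot.sign_off(); print(robot.read_time_s())
```

```text
a -0.0003 n 0.0005
[(619, 343, 21, 28), (633, 332, 7, 14), (388, 196, 40, 24), (252, 194, 37, 14)]
the job is handed in; nothing more can be done
the job is handed in; nothing more can be done
```

The loose aluminium channel is now nested open side down between the two seated ones, and the job is handed in. I turned it end over end with one regrip while it stood on its end.

**One correction:** the first release left its left end about 3–4 mm high, most likely on the tray's end wall. I regripped it, shifted it 2 mm along the tray and let it drop home.

**Last checks:**
- **Seating:** touching the web with the closed fingers read 38.1 mm at both ends, against 38 mm nominal.
- **Position:** from the top view it is within 0.3 mm along and 0.5 mm across the nest.
- **Seated channels:** their web holes are at the same pixels as at the start.
- **Bystanders:** comparing the first and last top views shows changes only where the loose channel was, at the nest, and at the gripper.
- **Time:** about 45 s of the 64 s allowed.

**One check disagreed:** the automatic two-view height of the left web hole came out at 50 mm because its window caught the web edge. I discounted it because the finger readings and the picture both show the channel seated.

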